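Slide the breakfast board out over the table's edge to its hand slot

ROBOT

A 7-joint arm with a two-finger parallel gripper is mounted at the origin on a cart in front of the work surface, level with it; the furniture and walls round the work are solid. World frame = base frame: x ahead of the robot, y to its left, z up, the work surface at z = 0. Lengths are in m, angles in rad, forces in N, time in s.
With the tool pointing down it reaches from about 0.35 to 0.9 m from the base axis. Payload 19.9 kg.
Tool frame: the origin (TCP) lies on the centre line of the jaws, within the pads' length; the fingertips stand 17 mm ahead of it and the grasp point (between the pads) lies 2 mm behind it; z points along the fingers, y is the line along which they close (so a half turn about z gives the same grasp; the last joint's range is limited). The gripper opens to 94 mm and grips with 3 to 60 N. Pads are 16 mm wide; open, the fingers measure 119 mm over their backs; the gripper's body (75 mm by 177 mm) begins 78 mm behind the grasp point.
Start: joints at [-1.254, 0.417, -0.01, 1.614, 0.005, 1.111, -0.053], TCP at [0.219, 0.585, 0.222] pointing down, gripper open.
Joint ranges: [-2.81, 2.81], [-0.39, 2.02], [-1.27, 1.25], [0.06, 2.57], [-1.19, 4.33], [0.19, 2], [-2.82, 2.82]. Speed limits (rad/s): [1.89, 1.89, 2.39, 2.39, 3.01, 3.01, 3.01].

INTERFACE

Orientations are given as a unit quaternion [w, x, y, z].
In Python, from rig import r gives the robot as it stands.
- The arm moves only by the tool jog_arm, never from a script. Its argument "targets" is text: rows parted by semicolons, each of 7 numbers parted by spaces: the shift along the tool's x, y, z normalised to -1 to 1, where 1 is 0.2 m, then the turn, a rotation vector about the tool's x, y, z normalised to -1 to 1, where 1 is 360 degrees, then the opening, from 0 (shut) to 1 (fully open). In form: dx dy dz rx ry rz fingers; .... A call has exactly 8 rows; each row shifts and turns the commanded pose from where the row before left it, along the tool's axes as they then stand; what a row does not reach is not made up. A row lasts 1/8 s, in which the tool goes at most 62.5 mm and 10.7 degrees, less where a joint would pass 70% of its speed; a pose out of reach is approached as far as the arm can. A call with a number of a shift or a turn outside -1 to 1 is refused whole. A call with a gripper value outside its range is refused whole. The fingers move at their own pace and stop on an object; the grip force is fixed at half the most. Time passes only in rows, so rows that do not move let the fingers close, or fill a call up. It gives the time, the measured TCP pose, the force, the opening and the grip force at its end, in the units of the state.
- r.sense(): the state, without advancing time (a new reading comes with each control period).
- r.snapshot(name): name is "side" or "top"; returns a dict with "image" (384x512x3 uint8, red, green, blue), "camera_matrix" (3x3 intrinsics, pixels), "D" ([k1, k2, p1, p2, k3] as OpenCV has them; the pictures are not rectified), "camera_from_world" (4x4, takes a point from world to camera coordinates). Camera axes: x right, y down, z forward; pixel columns grow to the right and rows downward; lengths in m; the calibration is good to about 2 mm. A picture is of the moment at which its call begins. There is no depth.
- r.close_job(): hands the job in; it is judged then, once.
Trained networks look in the newest picture that a camera, given by its name, has taken for a name from the list of things; names that differ only in an ending like _2 or _b are one class to them, and where a whole thing is asked for, a point or a joint stands for the part that bears it (a point fixed in the world has none). Each returns a list of dicts, best first, with "confidence" (0 to 1); they miss things now and then, are a little off and sometimes report something else, mostly with a low value. They report only what shows in the picture. A call takes as long as a camera call. They do not tell look-alikes from the thing itself.
- r.search_frame(thing, camera): "uv" ([column, row] in pixels, amid what is visible of it).
The state is a dict: "time": time; "qpos": joint angles; "qd": joint speeds; "joint_efforts": joint torques, N m; "tcp_pos": TCP position; "orientation": TCP orientation; "contact_force": force on the tool from outside, world axes, zero at the start; "moment": the same for the moment, N m; "gripper_width": finger opening in m; "grasp_force": force on a finger pad.
Only numpy, scipy, OpenCV 4.12 (cv2) and the standard library are available. Lean on these libraries where they do the work, as an engineer would, in place of code of your own. Each camera call takes 0.05 s, during which the arm holds its last target. There are 200 camera calls.

TASK

The laden chopping board lies flat on the table, so nobody can get a hand under it: push the flat tin that blocks its way aside, then slide the board to the left edge of the table until its whole hand slot hangs clear beyond the edge, with about two centimetres of board between the edge and the slot and the board square to the edge. Only push with the fingertips: lift or carry nothing, do not touch the two jars, which must ride along standing on the board, and do not let the board bump into the tin. The tin stays upright on the table, the pepper mill, mug and wooden spoon stay where they are, and at the end the board and everything on it is left at rest.

Things in the scene. Friction and masses are not known exactly. Their poses are not given: they have to be found in the camera images.
- board: green plastic chopping board lying flat, 170 (x) x 260 (y) x 10 mm, 0.4 kg, two jars standing on it; origin at the centre of its underside, z up. At its -y end, which starts towards the table's left edge, a hand slot runs along x; the +y end is plain: pushed there it slides towards the edge. Needs 3 to 8 N to slide, does not coast
- slot_edge_mid (a point): point on the board's top, midway along the slot's inner edge (the long edge of the slot nearer the board's middle): board frame x 0, y -95 mm, so 35 mm from the board's -y end
- slot_edge_a (a point): one end of the slot's inner edge, 44 mm to the board's -x side of slot_edge_mid
- slot_edge_b (a point): the other end of the slot's inner edge, 44 mm to the board's +x side of slot_edge_mid
- table_edge (a point): point on the top rim of the table's left edge. The edge is straight, parallel to world x and on the robot's left (+y); beyond it is free air. The point's axes are those of the world. The table top is z = 0; its front edge is at x = 0.33 m
- tin: flat round food tin, 86 mm in diameter, 40 mm high, 0.23 kg, standing between the board and the table's left edge; origin at the centre of its underside. There is free table from it towards +x as far as x = 0.72 m; towards -x there is little room before the table's front edge
- jam_jar: round jar with a green lid and red jam, 62 mm in diameter, 86 mm high, standing on the board; origin at the centre of its underside
- honey_jar: round jar with a green lid and golden honey, 64 x 68 mm, 84 mm high, standing on the board; origin at the centre of its underside
- pepper_mill: dark wooden pepper mill, 58 mm in diameter, 160 mm high, upright behind the board (farther from the robot); bystander; origin at the centre of its underside
- mug: white mug with a handle, 92 mm in diameter, 95 mm high, to the right of and behind the board; bystander; origin at the centre of its underside
- wooden_spoon: wooden spoon, 311 x 44 x 14 mm, lying to the right of the board; bystander; origin at the centre of its underside, long axis x
Not all that is in view belongs to the job. What is shaped like the tin but orange is not meant.

How it is judged:
On the way:
1. the tin has been pushed aside, out of the strip in front of the board (its centre at least 100 mm to one side of the board's long centre line), upright on the table, before the board is slid out ((x of tin in the frame of board above 0.1 m or x of tin in the frame of board below -0.1 m) and world y of slot_edge_mid below 0.45 m and angle between tin's own z axis and vertical below 0.1 rad and height (world z) of tin above -0.004 m), for 0.2 s.
At the end, for the whole second after the job is handed in: Mid-slot inner edge 8 to 32 mm beyond the table's left edge, its ends at least 6 mm; board flat, within 0.1 rad of square; both jars upright on it; tin upright on the table, its centre at least 120 mm from the board's long centre line; all at rest (world y of each of slot_edge_a, slot_edge_b above 0.511 m and world y of slot_edge_mid between 0.513 and 0.537 m and angle between the y axis of board and the y axis of table_edge, either way round below 0.1 rad and angle between board's own z axis and vertical below 0.03 rad and (x of tin in the frame of board above 0.12 m or x of tin in the frame of board below -0.12 m) and angle between each of tin, jam_jar, honey_jar's own z axis and vertical below 0.1 rad and height (world z) of tin between -0.004 and 0.006 m and x of jam_jar in the frame of board between -0.085 and 0.085 m and y of jam_jar in the frame of board between -0.13 and 0.13 m and height (world z) of jam_jar between 0.006 and 0.016 m and linear speed of each of jam_jar, honey_jar, board, tin below 0.01 m/s and x of honey_jar in the frame of board between -0.085 and 0.085 m and y of honey_jar in the frame of board between -0.13 and 0.13 m and height (world z) of honey_jar between 0.006 and 0.016 m); the robot touches nothing.
It fails at once if the board or the tin is lifted or tipped, or the tin is pushed off the table (height (world z) of any of board, tin above 0.01 m or angle between board's own z axis and vertical above 0.08 rad or angle between tin's own z axis and vertical above 0.25 rad or height (world z) of tin below -0.02 m).
It fails at once if a jar is touched by the robot (contact force between any of the fingers, the arm and jam_jar above 0.5 N or contact force between any of the fingers, the arm and honey_jar above 0.5 N).
It fails at once if a jar tips, is lifted or leaves the board (angle between any of jam_jar, honey_jar's own z axis and vertical above 0.25 rad or height (world z) of any of jam_jar, honey_jar above 0.022 m or height (world z) of any of jam_jar, honey_jar below 0 m).
It fails at once if the board bumps into the tin (contact force between board and tin above 0.5 N).
It fails at once if the pepper mill, mug or wooden spoon is moved by more than 15 mm or tipped (distance of any of pepper_mill, mug, wooden_spoon from where it was at the start of the episode above 0.015 m or angle between any of pepper_mill, mug's own z axis and vertical above 0.25 rad).
It also fails if it takes over 70 s, if anything falls off the work surface, if the arm or the gripper's body presses on something with over 40 N, if the wrist force passes 120 N, or if a joint passes its speed limit or range.

## Working session

There is one attempt and no reset: what is moved stays moved. The work goes in short steps, Python scripts to look and compute and a tool call to move; the robot and the scene stay as the last step left them, time stands still between calls to the robot, and variables do not carry over. Pictures are saved under pics/ and viewed, at most 10 in all, crops included, and the job is handed in when it is done.

Besides the shell and the picture viewer there is one more tool, called after "Request:" as name(argument=value, ...), one argument or row to a line, values as JSON. jog_arm: Moves the arm, as the interface text tells. Its arguments: {"type":"object","properties":{"targets":{"type":"string"}},"required":["targets"]}

```bash
mkdir -p pics; ls; cat > h.py <<'E'
from rig import r
import numpy as np, cv2
def snap(c,name=None):
    s=r.snapshot(c)
    if name: cv2.imwrite('pics/'+name,s['image'][:,:,::-1])
    return s
def w2p(s,P):
    T=np.array(s['camera_from_world']);P=np.atleast_2d(np.array(P,float))
    return cv2.projectPoints(P,cv2.Rodrigues(T[:3,:3])[0],T[:3,3],np.array(s['camera_matrix']),np.array(s['D'],float))[0].reshape(-1,2)
def p2w(s,uv,z):
    T=np.array(s['camera_from_world']);R=T[:3,:3];t=T[:3,3]
    n=cv2.undistortPoints(np.array(uv,float).reshape(-1,1,2),np.array(s['camera_matrix']),np.array(s['D'],float)).reshape(-1,2)
    d=np.c_[n,np.ones(len(n))]@R; c=-R.T@t
    return c+d*((z-c[2])/d[:,2])[:,None]
E
python3 - <<'E'
from h import *
np.set_printoptions(precision=3,suppress=True)
st=r.sense();print(st['tcp_pos'],st['orientation'],st['time'],st['gripper_width'],st['contact_force'])
H=dict(tin=.02,board=.01,jam_jar=.043,honey_jar=.042,pepper_mill=.08,mug=.047,wooden_spoon=.007)
for c in('top','side'):
    s=snap(c,c+'0.png')
    for k,z in H.items():
        for d in r.search_frame(k,c)[:3]: print(c,k,np.array(d['uv']),d['confidence'],p2w(s,d['uv'],z)[0])
E
```

```text
pics
[0.219 0.585 0.222] [-0.     0.178  0.984 -0.001] 0.0 0.0940187139336863 [ 0.278 -1.151 -0.873]
top tin [216.1 156.8] 0.82 [0.665 0.202 0.02 ]
top board [239.7 206.2] 0.61 [0.487 0.118 0.01 ]
top jam_jar [232.2 212.9] 0.57 [0.46  0.142 0.043]
top honey_jar [233.9 190.8] 0.63 [0.538 0.137 0.042]
top pepper_mill [266.7 134.6] 0.73 [0.728 0.02  0.08 ]
top mug [304.7 143.6] 0.57 [ 0.704 -0.115  0.047]
top wooden_spoon [368.8 228.2] 0.87 [ 0.405 -0.337  0.007]
side tin [219.3 224.1] 0.77 [0.667 0.216 0.02 ]
side tin [236.3 247.3] 0.65 [0.549 0.328 0.02 ]
side board [266.6 230.7] 0.63 [0.484 0.18  0.01 ]
side jam_jar [275.4 216.1] 0.64 [0.469 0.118 0.043]
side honey_jar [260.  211.6] 0.71 [0.537 0.107 0.042]
side pepper_mill [223.6 190.7] 0.95 [0.714 0.064 0.08 ]
side pepper_mill [276.6 217.3] 0.17 [0.447 0.179 0.08 ]
side mug [243.1 180. ] 0.68 [ 0.696 -0.112  0.047]
side wooden_spoon [264.7 232.4] 0.61 [0.489 0.189 0.007]
```

View pics/top0.png

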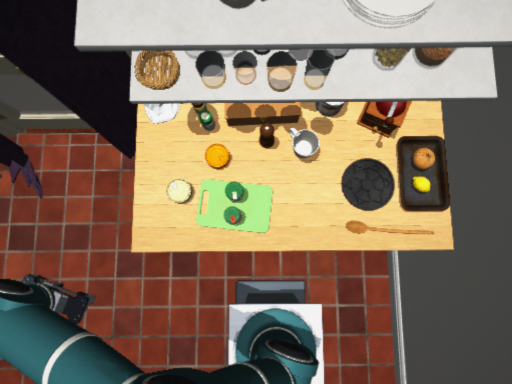

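View pics/side0.png

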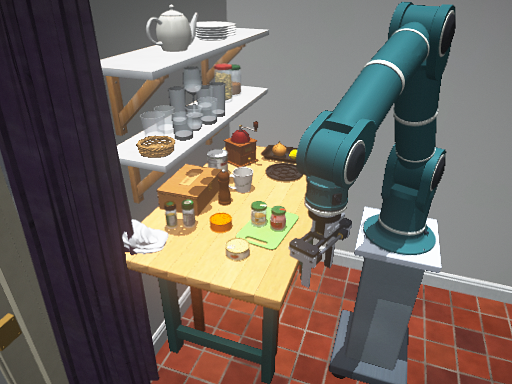

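The top picture shows two tin-shaped things: orange at (217,156) and cream at (180,191). The cream one is meant, because it stands between the board's slot end and the left edge and is not orange. I'll confirm that in a crop and measure the board outline.

```bash
python3 - <<'E'
from h import *
np.set_printoptions(precision=4,suppress=True)
s=snap('top');im=s['image']
cv2.imwrite('pics/crop1.png',cv2.resize(im[110:260,125:325,::-1],None,fx=4,fy=4,interpolation=cv2.INTER_CUBIC))
hsv=cv2.cvtColor(im,cv2.COLOR_RGB2HSV)
m=cv2.inRange(hsv,(40,80,120),(75,255,255));m[:, :190]=0;m[:170]=0;m[240:]=0;m[:,285:]=0
ys,xs=np.nonzero(m);P=p2w(s,np.c_[xs,ys],.01)[:,:2]
rc=cv2.minAreaRect(P.astype(np.float32));print(rc,cv2.boxPoints(rc))
# tin: pale region
print(hsv[191,180],hsv[205,170])
b=hsv[175:208,160:200];g=((b[...,1]<110)&(b[...,2]>150)).astype(np.uint8)
n,l,stt,c=cv2.connectedComponentsWithStats(g);print(stt,c+[160,175])
for e in c[1:]: print(p2w(s,e+[160,175],.04))
print('edge px',w2p(s,[[.4,.505,0],[.6,.505,0]]))
for z in(.08,):print('lids',p2w(s,[[234,191],[233,215]],z))
E
```

```text
((0.49050694704055786, 0.13738545775413513), (0.2577064633369446, 0.1678794026374817), 83.19236755371094) [[ 0.3919  0.0194]
 [ 0.5586 -0.0005]
 [ 0.5891  0.2554]
 [ 0.4224  0.2753]]
[ 29  52 245] [ 21 117 244]
[[  0   0  40  33 417]
 [  0   0   4   2   5]
 [  3   1   8   6  20]
 [  0   0  40  33 876]
 [  1   3   1   1   1]
 [ 27  31   1   1   1]] [[179.4844 192.8897]
 [161.2    175.8   ]
 [166.8    178.9   ]
 [179.9144 190.4612]
 [161.     178.    ]
 [187.     206.    ]]
[[0.5937 0.3926 0.04  ]]
[[0.5825 0.3726 0.04  ]]
[[0.541  0.3256 0.04  ]]
[[0.5859 0.3931 0.04  ]]
[[0.4862 0.2996 0.04  ]]
edge px [[130.6229 231.9141]
 [133.089  176.3759]]
lids [[0.5316 0.1336 0.08  ]
 [0.4503 0.1368 0.08  ]]
```

View pics/crop1.png

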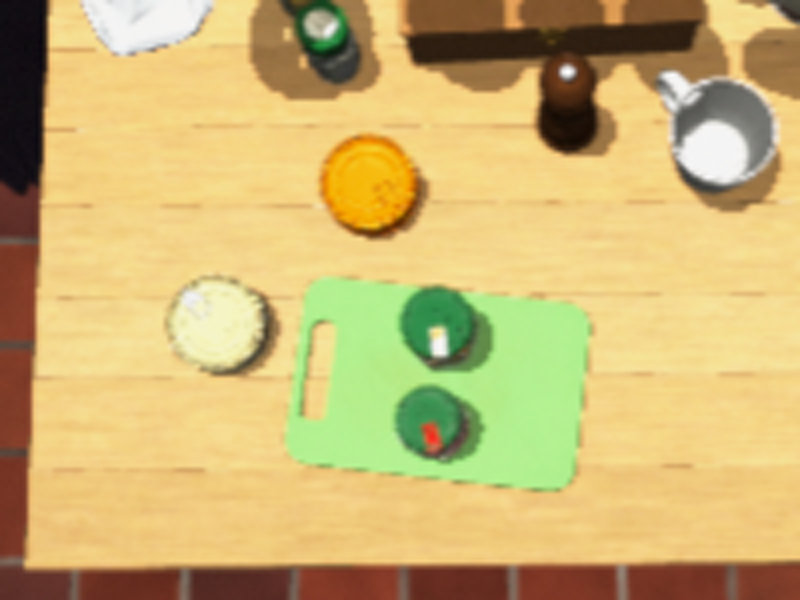

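The crop shows the cream tin at about (219,324) in the crop, which is about (180,191) in the full picture. It stands in front of the slot end at world (0.542, 0.327). The orange one is the decoy. First I'll square the tool to world y, set the fingers about 38 mm apart, and go in front of the tin.

Request:
jog_arm(
  targets="0 0 0 0 0 -0.0285 0.4;0 0 0 0 0 -0.0285 0.4;-0.147 -0.16 0 0 0 0 0.4;-0.147 -0.16 0 0 0 0 0.4;-0.147 -0.16 0 0 0 0 0.4;-0.147 -0.16 0 0 0 0 0.4;-0.147 -0.16 0 0 0 0 0.4;-0.147 -0.16 0 0 0 0 0.4",
)

```text
time: 1.85
tcp_pos: [0.3966, 0.392, 0.2226]
orientation: [0.0, 0.0, 1.0, 0.0]
contact_force: [0.3, 0.9, -0.1]
gripper_width: 0.0377
grasp_force: 0.0
```

Request:
jog_arm(
  targets="-0.134 -0.155 0.1 0 0 0 0.4;-0.134 -0.155 0.1 0 0 0 0.4;0 0 0.14 0 0 0 0.4;0 0 0.14 0 0 0 0.4;0 0 0.14 0 0 0 0.4;0 0 0.14 0 0 0 0.4;0 0 0.14 0 0 0 0.4;0 0 0.06 0 0 0 0.4",
)

```text
time: 2.85
tcp_pos: [0.4488, 0.3307, 0.0292]
orientation: [-0.001, 0.0, 1.0, -0.001]
contact_force: [-0.0, -0.1, 0.4]
gripper_width: 0.0374
grasp_force: 0.0
```

```bash
python3 - <<'E'
from h import *
s=snap('side');print(r.sense()['tcp_pos'])
cv2.imwrite('pics/c2.png',cv2.resize(s['image'][170:290,180:340,::-1],None,fx=5,fy=5,interpolation=cv2.INTER_CUBIC))
E
```

```text
[0.44864325 0.33048365 0.02855589]
```

View pics/c2.png

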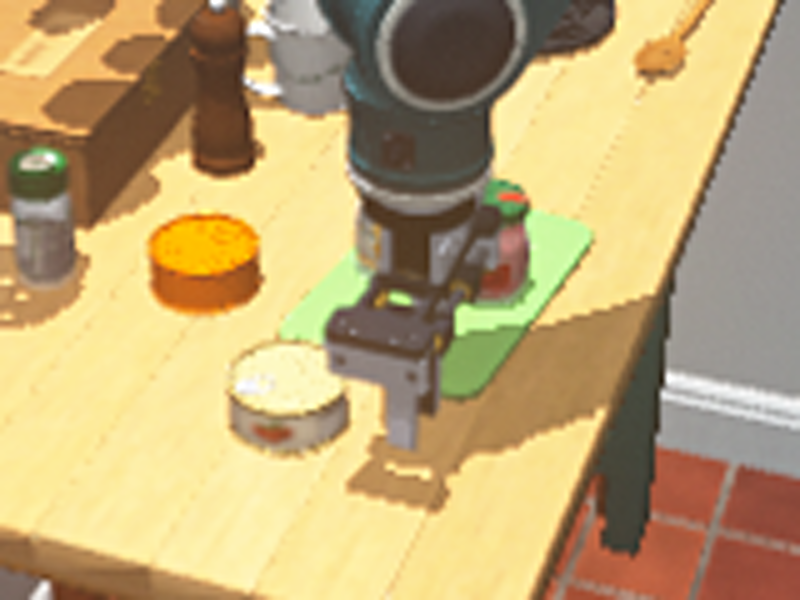

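The tin, at (288,395) in the crop, is in front of the open fingers. Pushing it towards +x.

Request:
jog_arm(
  targets="-0.06 0 0 0 0 0 0.4;-0.06 0 0 0 0 0 0.4;-0.06 0 0 0 0 0 0.4;-0.06 0 0 0 0 0 0.4;-0.07 0.005 0 0 0 0 0.4;-0.07 0.005 0 0 0 0 0.4;-0.07 0.005 0 0 0 0 0.4;-0.07 0.005 0 0 0 0 0.4",
)

```text
time: 3.9
tcp_pos: [0.5542, 0.335, 0.0304]
orientation: [-0.0, 0.0, 1.0, -0.0]
contact_force: [-2.1, -0.5, 2.1]
gripper_width: 0.0377
grasp_force: 1.4
```

Request:
jog_arm(
  targets="-0.07 0.005 0 0 0 0 0.4;-0.07 0.005 0 0 0 0 0.4;-0.07 0.005 0 0 0 0 0.4;-0.07 0.005 0 0 0 0 0.4;-0.06 0 0 0 0 0 0.4;-0.03 0 0 0 0 0 0.4;-0.02 0 0 0 0 0 0.4;0 0 0 0 0 0 0.4",
)

```text
time: 4.9
tcp_pos: [0.6315, 0.3388, 0.0304]
orientation: [0.0, 0.0, 1.0, -0.0]
contact_force: [0.1, 0.1, -0.6]
gripper_width: 0.0373
grasp_force: 0.0
```

Request:
jog_arm(
  targets="0.06 0 0 0 0 0 0.4;0.08 0 0 0 0 0 0.4;0.1 0 0 0 0 0 0.4;0.1 0 -0.05 0 0 0 0.4;0 0 -0.2 0 0 0 0.8;0 0 -0.2 0 0 0 0.8;0 0 -0.2 0 0 0 0.8;0 0 -0.2 0 0 0 0.8",
)

```text
time: 5.9
tcp_pos: [0.5622, 0.339, 0.2019]
orientation: [0.0, 0.0, 1.0, 0.0]
contact_force: [0.4, 0.5, 0.3]
gripper_width: 0.0732
grasp_force: 0.0
```

```bash
cat >> h.py <<'E'
def board(s):
    im=s['image'];hsv=cv2.cvtColor(im,cv2.COLOR_RGB2HSV)
    m=cv2.inRange(hsv,(40,80,120),(75,255,255));m[:,:110]=0;m[:170]=0;m[240:]=0;m[:,285:]=0
    ys,xs=np.nonzero(m);P=p2w(s,np.c_[xs,ys],.01)[:,:2]
    return cv2.minAreaRect(P.astype(np.float32))
E
python3 - <<'E'
from h import *
np.set_printoptions(precision=4,suppress=True)
s=snap('top')
cv2.imwrite('pics/c3.png',cv2.resize(s['image'][110:260,115:315,::-1],None,fx=4,fy=4,interpolation=cv2.INTER_CUBIC))
rc=board(s);print(rc,cv2.boxPoints(rc),r.sense()['tcp_pos'])
for c in('top','side'):
    s=snap(c)
    for d in r.search_frame('tin',c): print(c,d,p2w(s,d['uv'],.02)[0])
E
```

```text
((0.49050694704055786, 0.13738545775413513), (0.2577064633369446, 0.1678794026374817), 83.19236755371094) [[ 0.3919  0.0194]
 [ 0.5586 -0.0005]
 [ 0.5891  0.2554]
 [ 0.4224  0.2753]] [0.564  0.34   0.2075]
top {'uv': [217.2, 155.8], 'confidence': 0.8} [0.669  0.1985 0.02  ]
top {'uv': [238.6, 206.2], 'confidence': 0.75} [0.4859 0.1214 0.02  ]
top {'uv': [178.7, 148.4], 'confidence': 0.7} [0.6977 0.3379 0.02  ]
side {'uv': [220.7, 221.3], 'confidence': 0.62} [0.6697 0.1963 0.02  ]
side {'uv': [200.4, 241.6], 'confidence': 0.56} [0.6843 0.343  0.02  ]
```

View pics/c3.png

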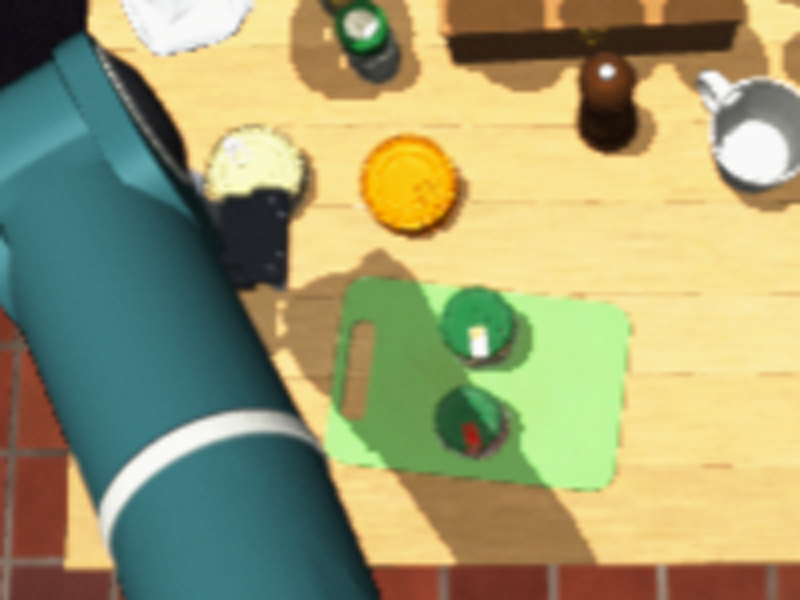

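The cream tin, at crop (257,165), now stands near (0.68, 0.34). It is clear of the board's strip, and the board hasn't moved. Going behind the plain end next.

Request:
jog_arm(
  targets="0.059 -0.2375 0 0 0 0 0.8;0.059 -0.2375 0 0 0 0 0.8;0.059 -0.2375 0 0 0 0 0.8;0.059 -0.2375 0 0 0 0 0.8;0.059 -0.2375 0 0 0 0 0.8;0.059 -0.2375 0 0 0 0 0.8;0.059 -0.2375 0 0 0 0 0.8;0.059 -0.2375 0 0 0 0 0.8",
)

```text
time: 7.15
tcp_pos: [0.4672, -0.0423, 0.1995]
orientation: [-0.001, 0.0, 1.0, -0.0]
contact_force: [1.2, 0.4, -0.2]
gripper_width: 0.0749
grasp_force: 0.0
```

Request:
jog_arm(
  targets="0 0 0 0 0 0.0269 0.8;0 0 0 0 0 0.0269 0.8;0 0 0 0 0 0.0269 0.8;0 0 0 0 0 0.0269 0.8;0 0 0 0 0 0.0269 0.8;0 0 0 0 0 0.0269 0.8;0 0 0 0 0 0.0269 0.8;0 0 0 0 0 0.0269 0.8",
)

```text
time: 8.15
tcp_pos: [0.4678, -0.0408, 0.1994]
orientation: [-0.001, 0.628, 0.778, -0.001]
contact_force: [0.4, -0.8, 0.2]
gripper_width: 0.0752
grasp_force: 0.0
```

Request:
jog_arm(
  targets="0 0 0 0 0 0.0269 0.8;0 0 0 0 0 0.0269 0.8;0 0 0.1 0 0 0 0.8;0 0 0.15 0 0 0 0.8;0 0 0.15 0 0 0 0.8;0 0 0.15 0 0 0 0.8;0 0 0 0 0 0 0.8;0 0 0 0 0 0 0.8",
)

```text
time: 9.15
tcp_pos: [0.4686, -0.041, 0.091]
orientation: [0.0, 0.748, 0.663, -0.0]
contact_force: [-0.1, -0.1, 0.7]
gripper_width: 0.0753
grasp_force: 0.0
```

Request:
jog_arm(
  targets="0 0 0.12 0 0 0 0.8;0 0 0.12 0 0 0 0.8;0 0 0.07 0 0 0 0.8;0 0 0.035 0 0 0 0.8;0 0 0 0 0 0 0.8;0 0 0 0 0 0 0.8;0 0 0 0 0 0 0.8;0 0 0 0 0 0 0.8",
)

```text
time: 10.15
tcp_pos: [0.4688, -0.041, 0.0217]
orientation: [0.0, 0.748, 0.663, 0.0]
contact_force: [0.6, -0.2, 0.3]
gripper_width: 0.0752
grasp_force: 0.0
```

```bash
python3 - <<'E'
from h import *
s=snap('side');print(r.sense()['tcp_pos'])
cv2.imwrite('pics/c4.png',cv2.resize(s['image'][150:290,180:340,::-1],None,fx=4,fy=4,interpolation=cv2.INTER_CUBIC))
E
```

```text
[ 0.46874462 -0.04094376  0.02167636]
```

View pics/c4.png

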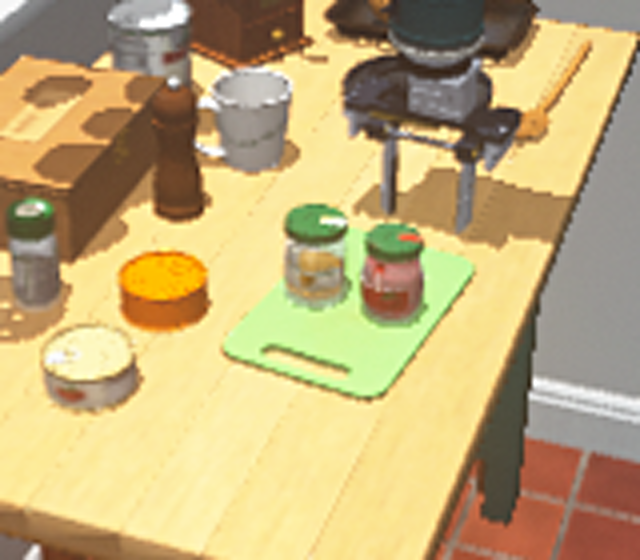

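The fingers at (390,180) and (465,190) are behind the plain end with a clear gap. Starting a gentle push.

Request:
jog_arm(
  targets="0.05 0 0 0 0 0 0.8;0.04 0 0 0 0 0 0.8;0.03 0 0 0 0 0 0.8;0.03 0 0 0 0 0 0.8;0.03 0 0 0 0 0 0.8;0.03 0 0 0 0 0 0.8;0.03 0 0 0 0 0 0.8;0.03 0 0 0 0 0 0.8",
)

```text
time: 11.2
tcp_pos: [0.4751, 0.0126, 0.0215]
orientation: [0.0, 0.748, 0.663, -0.0]
contact_force: [-0.6, -4.5, -0.1]
gripper_width: 0.075
grasp_force: 2.2
```

```bash
python3 - <<'E'
from h import *
s=snap('top');rc=board(s);print(rc,cv2.boxPoints(rc));t=r.sense();print(t['tcp_pos'],t['contact_force'])
E
```

```text
((0.4953310787677765, 0.17699182033538818), (0.19741511344909668, 0.16730660200119019), 83.18346405029297) [[0.40055346 0.08891085]
 [0.5666774  0.06905314]
 [0.5901087  0.2650728 ]
 [0.42398477 0.2849305 ]]
[0.47523407 0.01346007 0.02145732] [-0.63266494 -1.92702741 -0.30450339]
```

Request:
jog_arm(
  targets="0.03 0 0 0 0 0 0.8;0.045 0 0 0 0 -0.0024 0.8;0.05 0 0 0 0 -0.0024 0.8;0.05 0 0 0 0 -0.0024 0.8;0.05 0 0 0 0 -0.0024 0.8;0.05 0 0 0 0 -0.0024 0.8;0.05 0 0 0 0 -0.0024 0.8;0.05 0 0 0 0 -0.0024 0.8",
)

```text
time: 12.25
tcp_pos: [0.4809, 0.088, 0.0215]
orientation: [0.0, 0.712, 0.702, -0.0]
contact_force: [0.2, -4.5, 1.3]
gripper_width: 0.0753
grasp_force: 2.0
```

Request:
jog_arm(
  targets="0.05 0 0 0 0 -0.0022 0.8;0.05 0 0 0 0 0 0.8;0.05 0 0 0 0 0 0.8;0.05 0 0 0 0 0 0.8;0.05 0 0 0 0 0 0.8;0.05 0 0 0 0 0 0.8;0.05 0 0 0 0 0 0.8;0.03 0 0 0 0 0 0.8",
)

```text
time: 13.25
tcp_pos: [0.481, 0.1641, 0.0215]
orientation: [-0.0, 0.707, 0.707, -0.0]
contact_force: [0.4, -4.7, 3.0]
gripper_width: 0.075
grasp_force: 2.7
```

```bash
python3 - <<'E'
from h import *
s=snap('top');rc=board(s);print(rc,cv2.boxPoints(rc));t=r.sense();print(t['tcp_pos'],t['contact_force'])
s=snap('side')
for n in('jam_jar','honey_jar','tin'):
  for d in r.search_frame(n,'side')[:2]:print(n,d,p2w(s,d['uv'],.05)[0])
E
```

```text
((0.48139792680740356, 0.3552607595920563), (0.16822940111160278, 0.14557576179504395), 0.0050910538993775845) [[0.39727676 0.42804116]
 [0.3972897  0.2824654 ]
 [0.5655191  0.28248036]
 [0.56550616 0.42805612]]
[0.48101394 0.16471795 0.02144171] [-0.50666862 -1.72470423  1.11019487]
jam_jar {'uv': [264.5, 239.9], 'confidence': 0.61} [0.45631057 0.28964003 0.05      ]
jam_jar {'uv': [314.7, 178.4], 'confidence': 0.59} [ 0.39022711 -0.23963503  0.05      ]
honey_jar {'uv': [243.3, 239.5], 'confidence': 0.8} [0.52757837 0.31371593 0.05      ]
honey_jar {'uv': [255.2, 260.4], 'confidence': 0.25} [0.4489707  0.40671573 0.05      ]
tin {'uv': [200.8, 241.0], 'confidence': 0.95} [0.66454771 0.37440245 0.05      ]
tin {'uv': [221.2, 222.3], 'confidence': 0.55} [0.64566691 0.24204175 0.05      ]
```

Request:
jog_arm(
  targets="0.04 0 0 0 0 0 0.8;0.055 0 0 0 0 0 0.8;0.06 0 0 0 0 0 0.8;0.06 0 0 0 0 0 0.8;0.06 0 0 0 0 0 0.8;0.06 0 0 0 0 0 0.8;0.06 0 0 0 0 0 0.8;0.045 0 0 0 0 0 0.8",
)

```text
time: 14.5
tcp_pos: [0.4811, 0.2522, 0.0214]
orientation: [0.0, 0.707, 0.707, -0.0]
contact_force: [0.6, -5.4, 2.6]
gripper_width: 0.0753
grasp_force: 2.8
```

```bash
python3 - <<'E'
from h import *
s=snap('top');rc=board(s);print(rc,cv2.boxPoints(rc));t=r.sense();print(t['tcp_pos'],t['contact_force'])
cv2.imwrite('pics/c5.png',cv2.resize(s['image'][150:250,85:245,::-1],None,fx=5,fy=5,interpolation=cv2.INTER_CUBIC))
E
```

```text
((0.4804767370223999, 0.45607802271842957), (0.16833800077438354, 0.12394247949123383), 1.9140416383743286) [[0.39428484 0.5152034 ]
 [0.39842457 0.39133012]
 [0.5666686  0.39695263]
 [0.5625289  0.5208259 ]]
[0.48099156 0.25340427 0.02143188] [ 0.06466794 -2.35472681  0.72338913]
```

View pics/c5.png

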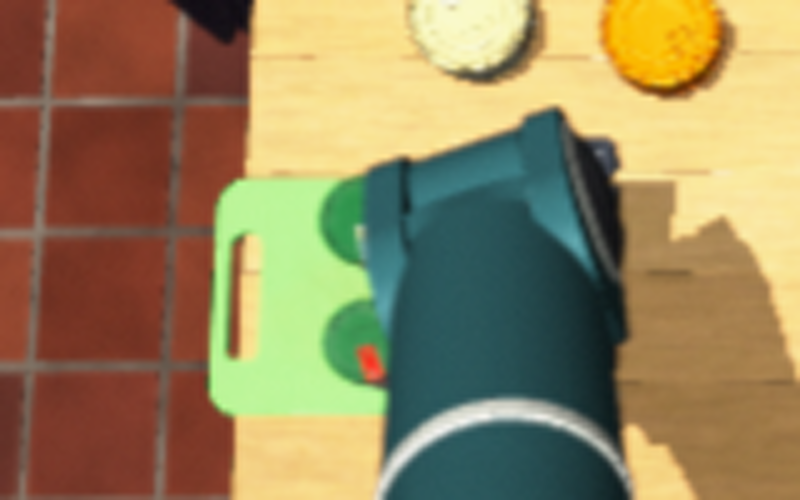

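The slot, at crop (240,295), straddles the edge and the board is square. About 42 mm remain.

Request:
jog_arm(
  targets="0.03 0 0 0 0 0 0.8;0.04 0 0 0 0 0 0.8;0.04 0 0 0 0 0 0.8;0.04 0 0 0 0 0 0.8;0.03 0 0 0 0 0 0.8;0.02 0 0 0 0 0 0.8;0.005 0 0 0 0 0 0.8;0 0 0 0 0 0 0.8",
)

```text
time: 15.55
tcp_pos: [0.4812, 0.2925, 0.0215]
orientation: [-0.0, 0.707, 0.707, 0.0]
contact_force: [0.1, -2.0, 0.5]
gripper_width: 0.0753
grasp_force: 1.3
```

Request:
jog_arm(
  targets="-0.04 0 0 0 0 0 0.8;-0.08 0 0 0 0 0 0.8;-0.1 0 0 0 0 0 0.8;-0.1 0 0 0 0 0 0.8;-0.05 0 -0.1 0 0 0 0.8;-0.2 0 -0.2 0 0 0 0.8;-0.2 0 -0.2 0 0 0 0.8;-0.2 0 -0.2 0 0 0 0.8",
)

```text
time: 16.55
tcp_pos: [0.4806, 0.0959, 0.1627]
orientation: [-0.0, 0.708, 0.707, 0.0]
contact_force: [1.1, 0.2, 0.2]
gripper_width: 0.0749
grasp_force: 0.0
```

Request:
jog_arm(
  targets="-0.2 0 0 0 0 0 0.8;-0.2 0 0 0 0 0 0.8;-0.2 0 0 0 0 0 0.8;-0.2 0 0 0 0 0 0.8;0 0 0 0 0 0 0.8;0 0 0 0 0 0 0.8;0 0 0 0 0 0 0.8;0 0 0 0 0 0 0.8",
)

```text
time: 17.55
tcp_pos: [0.481, -0.061, 0.1614]
orientation: [-0.0, 0.707, 0.707, -0.0]
contact_force: [0.0, 0.1, -0.1]
gripper_width: 0.0747
grasp_force: 0.0
```

```bash
python3 - <<'E'
from h import *
s=snap('top');rc=board(s);print(rc,cv2.boxPoints(rc));t=r.sense();print(t['tcp_pos'],t['contact_force'])
print(w2p(s,[[.44,.505,0],[.52,.505,0],[.48,.525,.01]]))
im=s['image'];hsv=cv2.cvtColor(im,cv2.COLOR_RGB2HSV);m=cv2.inRange(hsv,(40,80,120),(75,255,255))
for row in(205,208,211): print(row,''.join('#' if v else '.' for v in m[row,115:215]))
cv2.imwrite('pics/c6.png',cv2.resize(im[130:250,85:245,::-1],None,fx=5,fy=5,interpolation=cv2.INTER_CUBIC))
E
```

```text
((0.48233383893966675, 0.4287755489349365), (0.26024317741394043, 0.16740640997886658), 89.45153045654297) [[0.39738888 0.29946116]
 [0.5647876  0.2978587 ]
 [0.5672788  0.55809   ]
 [0.39988005 0.5596924 ]]
[ 0.4809913  -0.06107472  0.16145594] [-0.66428165  0.15008862  0.66992142]
[[131.13169581 220.59780315]
 [132.12553852 198.28274535]
 [125.0264005  209.17701884]]
205 .####.....################################################################..........................
208 .####.....################################################################..........................
211 .###......#########################..#####################################..........................
```

View pics/c6.png

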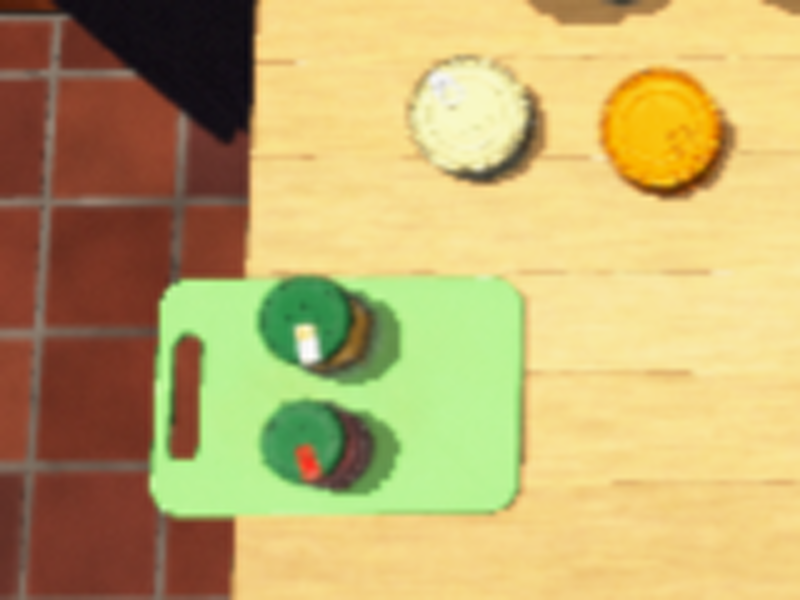

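The slot, at crop (186,395), hangs clear of the edge with its inner edge near y = 0.524. The board is square, both jars are upright, and the tin is well aside at crop (470,118). Handing it in.

```bash
python3 -c "
from rig import r
print(r.close_job())"
```

```text
the job is handed in; nothing more can be done
None
```

The job is handed in, with no verdict returned: the tin is pushed aside, and the board is square to the left edge with its whole slot clear (inner edge about 19 mm beyond the edge) and both jars standing on it.

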